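# Unclamp the finished power modules, pack them and close the carton

## Robot

A 6-joint arm with a two-finger parallel gripper is mounted at the origin on the work surface. World frame = base frame: x ahead of the robot, y to its left, z up, the work surface at z = 0. Lengths are in m, angles in rad, forces in N, time in s.
With the tool pointing down it reaches from about 0.375 to 0.75 m from the base axis. Payload 9 kg.
Tool frame: the origin (TCP) lies midway between the tips of the shut fingers; the grasp point (between the pads) lies 19 mm behind it (robot.grip_point_offset is the distance from the TCP to the grasp point, in m); z points along the fingers, y is the line along which they close (so a half turn about z gives the same grasp; the last joint's range is limited). The gripper opens to 85 mm and grips with 20 to 120 N. Pads are 22 mm wide; open, the fingers measure 114 mm over their backs; the gripper's body (76 mm by 85 mm) begins 54 mm behind the grasp point. The pads swing forward as they close: fully open they stand 13 mm farther back than shut.
Start: joints at [-1.355, 0.104, 0.097, 1.564, 0, 1.353], TCP at [0.252, -0.544, 0.231] pointing down, gripper open.
Joint ranges: [-2.99, 2.99], [-0.84, 1.86], [-1.1, 1.16], [-1.84, 2.11], [-1.51, 1.56], [-3.14, 3.14]. Speed limits (rad/s): [2.22, 2.22, 2.57, 3.14, 3.14, 3.14].

## Interface

Orientations are given as a rotation vector (axis times angle).
In Python, from cell import robot, grab_frame, camera_info, order gives the robot as it stands.
- The arm moves only by the shell command python3 -m jog 'ROWS' [OPENING] [FORCE]. ROWS is JSON, a list that holds one entry, the list of rows, each a list of 4 numbers: the shift along the world's x, y, z in cm, then the turn about the world's z in degrees. A call has exactly 8 rows; each row shifts and turns the commanded pose from where the row before left it; what a row does not reach is not made up. A row lasts 1/8 s, in which the tool goes at most 62.5 mm and 10.7 degrees, less where a joint would pass 70% of its speed; a pose out of reach is approached as far as the arm can. A call with a gripper value outside its range is refused whole. OPENING is the opening, from -1 (shut) to 1 (fully open), set as the call begins (- or left out, the last holds). The fingers move at their own pace and stop on an object; FORCE is the grip in N (left out, the last holds). Time passes only in rows, so rows that do not move let the fingers close, or fill a call up. It gives the time, the measured TCP pose, the force, the opening and the grip force at its end, in the units of the state.
- robot.get_obs(): the state, without advancing time (a new reading comes with each control period).
- grab_frame(name): name is "scene" or "top" or "wrist"; returns (picture, depth): 480x640x3 uint8, red, green, blue; 480x640 float32, m along the optical axis (not along the pixel's ray), 0 where there is no reading.
- camera_info(name): a dict with "fx", "fy", "cx", "cy" (pixels), "position" and "attitude" of the camera in the world. Camera axes: x right, y down, z forward; pixel columns grow to the right and rows downward; lengths in m; the calibration is good to about 2 mm. A picture is of the moment at which its call begins: read the wrist's pose just before it. camera_info takes no time and is no camera call; for the wrist camera it gives the pose at the moment of the call.
- order.job_done(): hands the job in; it is judged then, once.
The state is a dict: "time_s": time; "joint_positions": joint angles; "joint_vel": joint speeds; "tau": joint torques, N m; "ee_pos": TCP position; "tool_rot": TCP orientation; "force": force on the tool from outside, world axes, zero at the start; "torque": the same for the moment, N m; "width": finger opening in m; "gripper_force": force on a finger pad.
Only numpy, scipy, OpenCV 4.12 (cv2) and the standard library are available. Lean on these libraries where they do the work, as an engineer would, in place of code of your own. Each camera call takes 0.05 s, during which the arm holds its last target. There are 200 camera calls.

## Task

The power modules on the grey test jig are finished and have to be packed. First turn all three clamp knobs on the jig anticlockwise (seen from above) right to their end stops, also at an empty nest, and leave them there; then put every module into the open carton, each standing flat on its own base on the carton floor. When all are in, fold the carton shut: both end flaps (at the carton's short sides) down flat first, while the long flaps are still open, then both long flaps down flat over them. Leave the other things on the bench where they are.

Things in the scene. Friction and masses are not known exactly. Their poses are not given: they have to be found in the camera images.
- jig: Test jig, fixed: flat grey metal plate, top 8 mm above the bench, spanning x -125..+85, y -160..+160 mm. Origin on the bench, z up. Three nests (black painted rectangles, no walls) at x = -35, y = -90, 0, +90 mm for modules 1, 2, 3, lying with their x along the jig's x (one may be empty); clamp knobs 1, 2, 3 at x = +45 mm, same y.
- module1: Power module (2 or 3 present, the rest absent), 0.15-0.31 kg: dark green base 80 x 45 x 10 mm (x, y, z) with an upright finned heat sink in its middle, 40 mm long (x), 20 mm thick (y), top 56 mm above the underside; grip it across the 20 mm. Origin: centre of the underside, z up. Starts on the jig plate; the clamp arm lies 2.5 mm above the base over the last 10 mm or so of its +x end.
- module2: Power module (2 or 3 present, the rest absent), 0.15-0.31 kg: dark green base 80 x 45 x 10 mm (x, y, z) with an upright finned heat sink in its middle, 40 mm long (x), 20 mm thick (y), top 56 mm above the underside; grip it across the 20 mm. Origin: centre of the underside, z up. Starts on the jig plate; the clamp arm lies 2.5 mm above the base over the last 10 mm or so of its +x end.
- module3: Power module (2 or 3 present, the rest absent), 0.15-0.31 kg: dark green base 80 x 45 x 10 mm (x, y, z) with an upright finned heat sink in its middle, 40 mm long (x), 20 mm thick (y), top 56 mm above the underside; grip it across the 20 mm. Origin: centre of the underside, z up. Starts on the jig plate; the clamp arm lies 2.5 mm above the base over the last 10 mm or so of its +x end.
- knob1 (a joint): Angle of clamp knob 1 in rad: 0 with its clamp arm pointing to the nest (jig's -x), growing anticlockwise seen from above; end stop at 1.7 (arm swung aside to jig -y, nest free). Starts anywhere in 0 to 0.4. Stiff (about 0.06 N m), stays where left; counts as fully turned above 1.55.
- knob2 (a joint): Angle of clamp knob 2 in rad: 0 with its clamp arm pointing to the nest (jig's -x), growing anticlockwise seen from above; end stop at 1.7 (arm swung aside to jig -y, nest free). Starts anywhere in 0 to 0.4. Stiff (about 0.06 N m), stays where left; counts as fully turned above 1.55.
- knob3 (a joint): Angle of clamp knob 3 in rad: 0 with its clamp arm pointing to the nest (jig's -x), growing anticlockwise seen from above; end stop at 1.7 (arm swung aside to jig -y, nest free). Starts anywhere in 0 to 0.4. Stiff (about 0.06 N m), stays where left; counts as fully turned above 1.55.
- knob1_grip (a point): Grip point of clamp knob 1, on its vertical axis 60 mm above the bench: the knob's black grip is an upright bar 46 mm long (point x), 14 mm thick (point y), from 38 to 74 mm above the bench. The steel clamp arm below it (20.5 to 28.5 mm above the bench, 14 mm wide) reaches 50 mm from the axis along the point's -x. The point turns with the knob.
- knob2_grip (a point): Grip point of clamp knob 2, on its vertical axis 60 mm above the bench: the knob's black grip is an upright bar 46 mm long (point x), 14 mm thick (point y), from 38 to 74 mm above the bench. The steel clamp arm below it (20.5 to 28.5 mm above the bench, 14 mm wide) reaches 50 mm from the axis along the point's -x. The point turns with the knob.
- knob3_grip (a point): Grip point of clamp knob 3, on its vertical axis 60 mm above the bench: the knob's black grip is an upright bar 46 mm long (point x), 14 mm thick (point y), from 38 to 74 mm above the bench. The steel clamp arm below it (20.5 to 28.5 mm above the bench, 14 mm wide) reaches 50 mm from the axis along the point's -x. The point turns with the knob.
- carton: Cardboard carton, fixed, outside 140 x 250 x 80 mm (x, y, z), walls and floor 4 mm, open at the top. Origin: centre of its underside, on the bench, z up. Holds three modules side by side along y, their x along the carton's x. Four flaps 70 mm long from hinge to free edge, 4 mm thick, hinged at the upper edges; they stay where put (0.03 N m friction), no spring.
- end_flap1 (a joint): End flap 1, at the carton's short side at y = +125 mm, 132 mm wide; hinge line parallel to the carton's x, 82 mm above the bench. Angle in rad: 0 shut flat (pointing in over the carton), 1.57 upright, more than that leaning outward, 2.3 at most; starts leaning outward at 1.75 to 2.15. Flat enough below 0.12.
- end_flap2 (a joint): End flap 2, at the carton's short side at y = -125 mm, 132 mm wide; hinge line parallel to the carton's x, 82 mm above the bench. Angle in rad: 0 shut flat (pointing in over the carton), 1.57 upright, more than that leaning outward, 2.3 at most; starts leaning outward at 1.75 to 2.15. Flat enough below 0.12.
- long_flap1 (a joint): Long flap 1, at the carton's long side at x = +70 mm, 250 mm wide; hinge line parallel to the carton's y, 86 mm above the bench. Angle as for the end flaps (0 shut flat, 1.57 upright, starts leaning outward at 1.75 to 2.15).
- long_flap2 (a joint): Long flap 2, at the carton's long side at x = -70 mm, 250 mm wide; hinge line parallel to the carton's y, 86 mm above the bench. Angle as for the end flaps (0 shut flat, 1.57 upright, starts leaning outward at 1.75 to 2.15).
- end_flap1_edge (a point): Middle of the free edge of end_flap1, mid-thickness.
- end_flap2_edge (a point): Middle of the free edge of end_flap2, mid-thickness.
- long_flap1_edge (a point): Middle of the free edge of long_flap1, mid-thickness.
- long_flap2_edge (a point): Middle of the free edge of long_flap2, mid-thickness.
- flux_tin: Bystander: open yellow tin, 84 mm wide, 45 mm high; origin under its centre.
- spool: Bystander: grey wire spool standing upright, 66 mm wide, 50 mm high; origin under its centre.
- sponge_tray: Bystander: low dark steel tray 70 x 100 x 20 mm; origin under its centre.
Mind the look-alikes: they are no part of the job. Leave any brown or pink look-alike of the module1 alone.

How it is judged:
On the way, in this order (a step that is already met when the one before it is completed fails the run):
1. all three clamp knobs are turned to their end stops (value of joint each of knob1, knob2, knob3 above 1.55 rad), for 0.2 s.
2. every module stands flat on the carton floor (x of module1 in the frame of carton between -0.066 and 0.066 m and y of module1 in the frame of carton between -0.121 and 0.121 m and z of module1 in the frame of carton between -0.01 and 0.014 m and angle between each of module1, module2, module3's own z axis and vertical below 0.15 rad and x of module2 in the frame of carton between -0.066 and 0.066 m and y of module2 in the frame of carton between -0.121 and 0.121 m and z of module2 in the frame of carton between -0.01 and 0.014 m and x of module3 in the frame of carton between -0.066 and 0.066 m and y of module3 in the frame of carton between -0.121 and 0.121 m and z of module3 in the frame of carton between -0.01 and 0.014 m), for 0.2 s.
3. both end flaps are folded flat while both long flaps are still open (value of joint each of end_flap1, end_flap2 below 0.12 rad and value of joint each of long_flap1, long_flap2 above 0.8 rad), for 0.2 s.
4. both long flaps are folded flat over them (value of joint each of end_flap1, end_flap2, long_flap1, long_flap2 below 0.12 rad), for 0.2 s.
At the end, for the whole second after the job is handed in: All three knobs are above 1.55 rad; every module present is inside the carton, its underside within 10 mm of the carton floor and upright within 0.15 rad, at rest; all four flaps are within 0.12 rad of flat (all of step 1 and all of step 2 and all of step 4 and linear speed of each of module1, module2, module3 below 0.02 m/s); the robot touches nothing.
It fails at once if a bystander (flux tin, wire spool, sponge tray) was moved more than 20 mm (distance of any of flux_tin, spool, sponge_tray from where it was at the start of the episode above 0.02 m).
Of module1, module2, module3 only 2 to 3 are there at a start; the rules pass over those that are not, and their reading is None.
At some moment in a run one of module1, module2, module3 may be knocked a few centimetres aside while the robot is not near it.
It also fails if it takes over 208 s, if anything falls off the work surface, if the arm or the gripper's body presses on something with over 40 N, if the wrist force passes 120 N, or if a joint passes its speed limit or range.

## Working session

There is one attempt and no reset: what is moved stays moved. The work goes in short steps, Python scripts to look and compute and a shell command to move; the robot and the scene stay as the last step left them, time stands still between calls to the robot, and variables do not carry over. Pictures are saved under pics/ and viewed, at most 14 in all, crops included, and the job is handed in when it is done.

```bash
mkdir -p pics; ls; python3 - <<'E'
from cell import robot, grab_frame, camera_info
import cv2,numpy as np
for n in ("scene","top"):
    p,d=grab_frame(n); cv2.imwrite(f"pics/{n}0.png",p[:,:,::-1]); np.savez(f"{n}0.npz",p=p,d=d)
    print(n,camera_info(n))
o=robot.get_obs(); print(o)
E
```

```text
pics
scene {'fx': 447.13946717230215, 'fy': 447.13946717230215, 'cx': 324.68565464636293, 'cy': 239.98765331524675, 'position': array([ 1.55323525, -0.13544779,  0.96536674]), 'attitude': array([-1.78661547, -1.64036249,  0.7222101 ])}
top {'fx': 594.8978220469576, 'fy': 594.8978220469576, 'cx': 315.0593318259478, 'cy': 247.10743846227518, 'position': array([ 0.34927188, -0.04569693,  1.69335489]), 'attitude': array([-2.14915566,  2.14130634, -0.18064818])}
{'time_s': 0.1, 'joint_positions': array([-1.35468492e+00,  1.04651423e-01,  9.65496143e-02,  1.56385372e+00,
        6.57595725e-06,  1.35312039e+00]), 'joint_vel': array([ 0.00018631, -0.00034767,  0.00095703, -0.00164499, -0.0004356 ,
       -0.0004992 ]), 'tau': array([ 5.58877451e-03, -5.58201492e+01,  5.04724789e+01,  1.26962530e-02,
       -1.88634840e-04,  6.37809677e-06]), 'ee_pos': array([ 0.25214883, -0.54413948,  0.23059455]), 'tool_rot': array([-3.06685509e+00, -6.75812219e-01, -1.17495493e-05]), 'force': array([-0.04159211,  0.51512264,  0.01898975]), 'torque': array([-0.01246699,  0.01645532,  0.02759755]), 'gripper_force': 0.0, 'width': 0.08559955852256704}
```

View pics/top0.png

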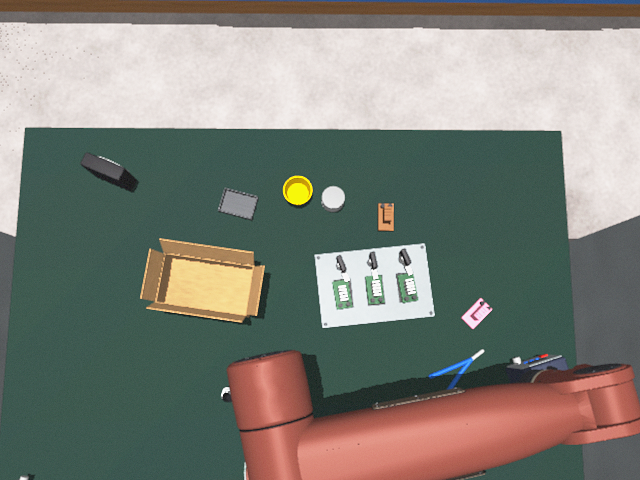

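View pics/scene0.png

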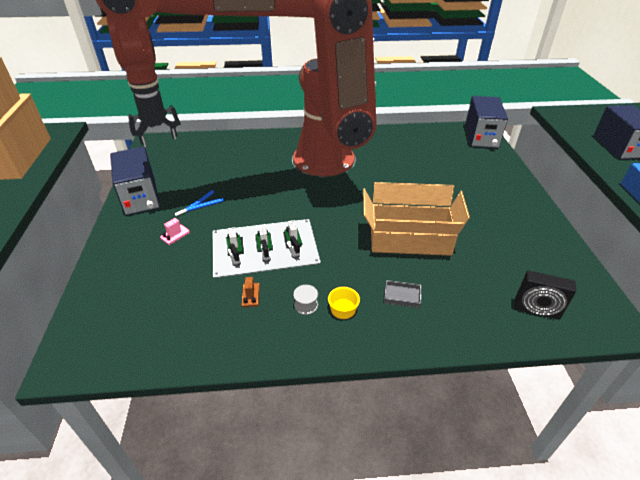

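The top view shows the jig at (375,285) with three green modules at (343,292), (375,289) and (408,288), so all three nests are filled. The black knobs are at (340,263), (372,259) and (405,257), and the open carton is at (205,285). The brown look-alike at (386,217) and the pink one at (477,313) are not green and sit off the jig, so I'll leave them.

```bash
cat > h.py <<'E'
import numpy as np, cv2
from scipy.spatial.transform import Rotation as R
from cell import robot, grab_frame, camera_info
def snap(n):
    ci=camera_info(n); p,d=grab_frame(n); return p,d,ci
def ray(ci,uv):
    uv=np.atleast_2d(uv).astype(float)
    v=np.c_[(uv[:,0]-ci['cx'])/ci['fx'],(uv[:,1]-ci['cy'])/ci['fy'],np.ones(len(uv))]
    return R.from_rotvec(ci['attitude']).apply(v)
def plane(ci,uv,z):
    r=ray(ci,uv); c=np.array(ci['position']); return c+r*((z-c[2])/r[:,2])[:,None]
def cloud(ci,d):
    v,u=np.mgrid[:480,:640]; w=ray(ci,np.c_[u.ravel(),v.ravel()])*d.ravel()[:,None]+np.array(ci['position'])
    w=w.reshape(480,640,3); w[d==0]=np.nan; return w
def proj(ci,P):
    q=R.from_rotvec(ci['attitude']).inv().apply(np.atleast_2d(P)-np.array(ci['position']))
    return np.c_[q[:,0]/q[:,2]*ci['fx']+ci['cx'],q[:,1]/q[:,2]*ci['fy']+ci['cy']]
def hsv(p): return cv2.cvtColor(p,cv2.COLOR_RGB2HSV)
def rect(P):
    (c,s,a)=cv2.minAreaRect((np.asarray(P)[:,:2]*1000).astype(np.float32)); return np.round(c,1),np.round(s,1),round(a,1)
def tool():
    o=robot.get_obs(); M=R.from_rotvec(o['tool_rot']).as_matrix(); return o['ee_pos'],np.degrees(np.arctan2(M[1,1],M[0,1])),o
E
cat > m1.py <<'E'
from h import *
p,d,ci=snap("top"); w=cloud(ci,d); H=hsv(p); z=w[...,2]
v,u=np.mgrid[:480,:640]
jm=((H[...,1]<60)&(H[...,2]>120)&(u>300)&(u<445)&(v>235)&(v<335)).astype(np.uint8)
c=max(cv2.findContours(jm,0,2)[0],key=cv2.contourArea)[:,0]
print("jig",rect(plane(ci,c,.008)),"z",np.nanmedian(z[jm>0]))
gm=((H[...,0]>50)&(H[...,0]<80)&(H[...,1]>90)&(H[...,2]>40)&(u>325)&(u<425)&(v>262)&(v<312)&(z>.012)&(z<.05)).astype(np.uint8)
for c in cv2.findContours(gm,0,2)[0]:
    if cv2.contourArea(c)>40: print("green",c[:,0].mean(0),rect(plane(ci,c[:,0],.018)))
fm=((z>.045)&(u>325)&(u<425)&(v>240)&(v<312)).astype(np.uint8)
for c in cv2.findContours(fm,0,2)[0]:
    if cv2.contourArea(c)>10:
        q=np.zeros_like(fm);cv2.drawContours(q,[c],-1,1,-1); zz=np.nanmax(z[q>0]); print("high",c[:,0].mean(0),zz,rect(plane(ci,c[:,0],zz)))
cm=(u>130)&(u<275)&(v>230)&(v<330)
f=(cm&(z<.02)&(H[...,0]<25)&(H[...,1]>60)).astype(np.uint8)
c=max(cv2.findContours(f,0,2)[0],key=cv2.contourArea)[:,0]; print("floor",rect(plane(ci,c,.004)))
r=cm&(z>.07)&(z<.09); print("rim",rect(w[r]), r.sum())
h=cm&(z>.06); 
for lo in (.06,.08,.1,.12,.14):
    m=cm&(z>lo)&(z<lo+.02); print(lo,m.sum(),rect(w[m]) if m.sum()>5 else '')
print("max z",np.nanmax(z[cm]))
k=cv2.resize(p[225:340,130:450],None,fx=2.5,fy=2.5,interpolation=cv2.INTER_CUBIC); cv2.imwrite("pics/crop1.png",k[:,:,::-1])
E
python3 m1.py
```

```text
jig (array([ 507.8, -232.1]), array([211.5, 321.4]), 6.2) z 0.007742310036657152
high [343.17647059 293.41176471] 0.07736727370007856 (array([ 477.9, -140.5]), array([40.2, 20.9]), 10.0)
high [375.57894737 288.84210526] 0.07512554486700185 (array([ 491.8, -231.8]), array([40.9, 22. ]), 7.3)
high [409.375      286.45833333] 0.072608179137154 (array([ 497.5, -324.4]), array([39.6, 23.9]), 11.4)
high [341.16129032 262.87096774] 0.08030121124139633 (array([ 558.5, -134.6]), array([46.8, 19.7]), 26.2)
high [373.85714286 260.28571429] 0.08172447745679268 (array([ 568.7, -224. ]), array([44.2, 19.2]), 0.2)
high [405.625   256.90625] 0.08192283330261696 (array([ 576.8, -310.8]), array([45.8, 21.8]), 22.0)
floor (array([504.8, 241.7]), array([239.5, 132.2]), 81.9)
rim (array([503. , 234.2]), array([259.4, 145.4]), 81.7) 605
0.06 337 (array([502.3, 235.6]), array([250.8, 139.5]), 81.7)
0.08 752 (array([504.1, 231.8]), array([267.8, 152. ]), 81.6)
0.1 876 (array([504.3, 230.3]), array([283.2, 164.7]), 81.9)
0.12 942 (array([504.9, 227.3]), array([302.5, 175.5]), 81.7)
0.14 775 (array([504.2, 228.7]), array([306.5, 185.6]), 82.0)
max z 0.16139625869922836
```

View pics/crop1.png

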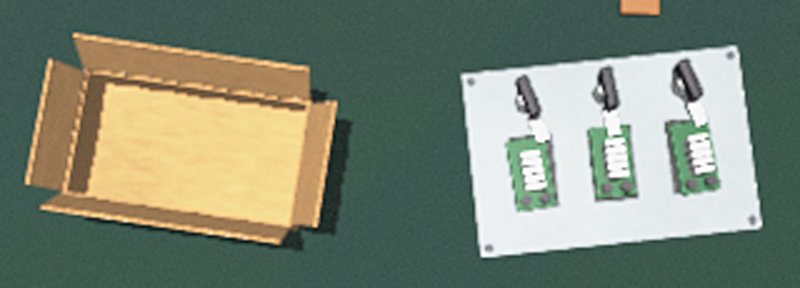

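All three nests are filled. Jig yaw comes out at about 6.2° with knobs near (582,-315), (572,-225) and (563,-136) mm; the 211×321 mm plate size matches the description. The carton is centred near (503,236) mm with yaw about -8.3°. I'll move the wrist camera above the jig.

```bash
python3 -m jog '[[[3.4,4,1.3,0],[3.4,4,1.3,0],[3.4,4,1.3,0],[3.4,4,1.3,0],[3.4,4,1.3,0],[3.4,4,1.3,0],[3.4,4,1.3,0],[3.4,4,1.3,0]]]'; python3 -m jog '[[[0,0,0,0],[0,0,0,0],[0,0,0,0],[0,0,0,0],[0,0,0,0],[0,0,0,0],[0,0,0,0],[0,0,0,0]]]'
python3 - <<'E'
from h import *
p,d,ci=snap("wrist"); cv2.imwrite("pics/w1.png",p[:,:,::-1]); np.savez("w1.npz",p=p,d=d)
print(ci,tool()[:2])
E
```

```text
time_s: 1.15
ee_pos: [0.5251, -0.2229, 0.3356]
tool_rot: [3.068, 0.676, -0.0]
force: [0.5, -0.9, -0.3]
width: 0.0853
gripper_force: 0.0
time_s: 2.15
ee_pos: [0.5242, -0.2245, 0.3353]
tool_rot: [3.068, 0.676, 0.0]
force: [0.4, -0.4, 1.1]
width: 0.0856
gripper_force: 0.0
{'fx': 356.1930188304162, 'fy': 356.1930188304162, 'cx': 323.4360863356928, 'cy': 236.40736578437455, 'position': array([ 0.58784374, -0.19455269,  0.47918379]), 'attitude': array([ 2.43980867, -1.55882833, -0.22271921])} (array([ 0.52419951, -0.22444509,  0.33533576]), np.float64(-65.14542551522635))
```

View pics/w1.png

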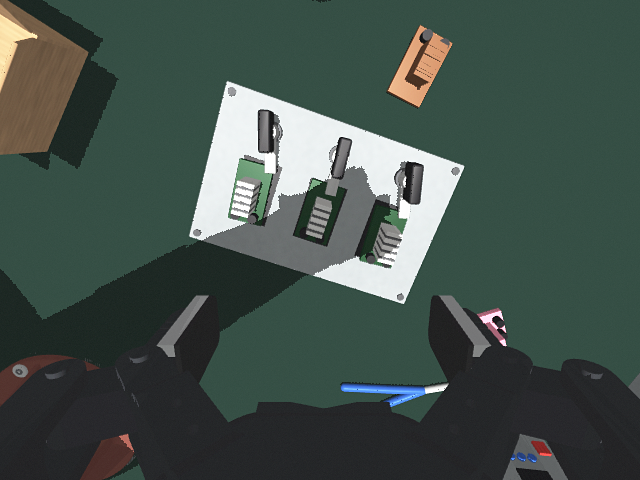

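The wrist view shows the knob grips at (266,130), (341,157) and (413,183), and the heat sinks at (246,198), (319,217) and (388,242). Next I'll mask by depth and cast rays at the top heights.

```bash
cat > m2.py <<'E'
from h import *
import sys
def measure(p,d,ci):
    w=cloud(ci,d); z=w[...,2]; H=hsv(p); out={}
    v,u=np.mgrid[:480,:640]; ok=(np.linalg.norm(w[...,:2]-[.51,-.23],axis=2)<.22)&(v<300)
    jm=((H[...,1]<50)&(H[...,2]>60)&ok&(abs(z-.008)<.006)).astype(np.uint8)
    jm=cv2.morphologyEx(jm,cv2.MORPH_OPEN,np.ones((3,3)))
    c=cv2.findContours(jm,0,2)[0]
    if c: c=max(c,key=cv2.contourArea)[:,0]; print("jig",rect(plane(ci,c,.008)))
    for nm,col,lo,hi,zt in (("knob",H[...,2]<90,.066,.085,.074),("sink",H[...,2]>0,.054,.072,.064)):
        m=(col&ok&(z>lo)&(z<hi)).astype(np.uint8)
        if nm=="sink": m=cv2.morphologyEx(m,cv2.MORPH_CLOSE,np.ones((7,7)))
        for c in cv2.findContours(m,0,2)[0]:
            if cv2.contourArea(c)>60: print(nm,c[:,0].mean(0).round(),rect(plane(ci,c[:,0],zt)),np.nanmedian(z[c[:,0,1],c[:,0,0]]).round(3))
    g=((H[...,0]>50)&(H[...,0]<80)&(H[...,1]>60)&ok&(abs(z-.018)<.006)).astype(np.uint8)
    g=cv2.morphologyEx(g,cv2.MORPH_CLOSE,np.ones((5,5)))
    for c in cv2.findContours(g,0,2)[0]:
        if cv2.contourArea(c)>200: print("base",c[:,0].mean(0).round(),rect(plane(ci,c[:,0],.018)))
if __name__=="__main__":
    if len(sys.argv)>1:
        p,d,ci=snap("wrist"); cv2.imwrite("pics/%s.png"%sys.argv[1],p[:,:,::-1])
    else:
        f=np.load("w1.npz"); p,d,ci=f['p'],f['d'],camera_info("wrist")
    measure(p,d,ci)
E
python3 m2.py
```

```text
jig (array([ 507. , -230.2]), array([210.1, 320. ]), 6.1)
knob [413. 184.] (array([ 580.9, -311.6]), array([44.4, 15.1]), 23.3) 0.071
knob [341. 159.] (array([ 571.2, -223.4]), array([45.4, 14. ]), 11.6) 0.073
knob [269. 134.] (array([ 562.1, -135.2]), array([44.4, 14.4]), 22.5) 0.072
sink [389. 246.] (array([ 499.7, -323.5]), array([42.4, 23. ]), 10.4) 0.061
sink [319. 220.] (array([ 494.4, -231. ]), array([42.4, 20.8]), 6.3) 0.065
sink [243. 199.] (array([ 480.5, -139.6]), array([42. , 22.1]), 9.9) 0.063
sink [410. 178.] (array([ 579.7, -307. ]), array([46.2, 13.1]), 11.1) 0.065
sink [271. 130.] (array([ 564.6, -140.4]), array([45. ,  3.3]), 23.8) 0.067
sink [430.  59.] (array([ 702.9, -265.6]), array([20.5, 40.1]), 88.6) 0.057
base [379. 230.] (array([ 499.5, -323.5]), array([80. , 45.7]), 9.9)
base [320. 210.] (array([ 494. , -231.1]), array([80.4, 45. ]), 6.3)
base [250. 191.] (array([ 480.3, -139.2]), array([80. , 45.4]), 9.7)
```

Everything agrees with the stated sizes. Knob axes are (581,-313), (571.5,-223.3) and (562,-134) mm, with knob angles of 17°, 5.5° and 16.5°. I'll start with knob 2.

```bash
python3 -m jog '[[[0.59,0.01,-2.9,-1.7],[0.59,0.01,-2.9,-1.7],[0.59,0.01,-2.9,-1.7],[0.59,0.01,-2.9,-1.7],[0.59,0.01,-2.9,-1.7],[0.59,0.01,-2.9,-1.7],[0.59,0.01,-2.9,-1.7],[0.59,0.05,-2.9,-1.4]]]' 0.2 40; python3 -m jog '[[[0,0,-1.2,0],[0,0,-1.2,0],[0,0,-1.2,0],[0,0,-1.2,0],[0,0,-1.4,0],[0,0,0,0],[0,0,0,0],[0,0,0,0]]]'
```

```text
time_s: 3.2
ee_pos: [0.5716, -0.2232, 0.1024]
tool_rot: [3.126, 0.315, 0.0]
force: [-0.2, -0.1, -0.3]
width: 0.0511
gripper_force: 0.0
time_s: 4.2
ee_pos: [0.5718, -0.2235, 0.042]
tool_rot: [3.125, 0.316, 0.001]
force: [-0.6, 0.5, -0.1]
width: 0.0516
gripper_force: 0.0
```

```bash
python3 -m jog '[[[0,0,0,0],[0,0,0,0],[0,0,0,0],[0,0,0,0],[0,0,0,2],[0,0,0,8],[0,0,0,8],[0,0,0,8]]]' -1 40;  python3 -m jog '[[[0,0,0,9],[0,0,0,9],[0,0,0,9],[0,0,0,9],[0,0,0,9],[0,0,0,9],[0,0,0,9],[0,0,0,4]]]'
```

```text
time_s: 5.2
ee_pos: [0.5718, -0.2242, 0.0419]
tool_rot: [2.97, 1.017, 0.001]
force: [0.0, -5.7, 2.4]
width: 0.0176
gripper_force: 39.1
time_s: 6.2
ee_pos: [0.5722, -0.2243, 0.0419]
tool_rot: [1.916, 2.486, -0.001]
force: [2.4, -6.7, 1.0]
width: 0.0174
gripper_force: 39.0
```

```bash
python3 - <<'E'
from h import *
t=tool(); print(t[0],t[1],t[2]['force'],t[2]['torque'],t[2]['width'])
E
```

```text
[ 0.57215397 -0.22431414  0.04190665] 14.754089794254485 [ 2.361639   -6.74051265  1.01053971] [-1.44279549 -0.48197183 -0.27561969] 0.017433874480206474
```

```bash
python3 -m jog '[[[0,0,0,0],[0,0,0,0],[0,0,0,0],[0,0,1.2,0],[0,0,1.2,0],[0,0,1.2,0],[0,0,1.2,0],[0,0,1.2,0]]]' 0.2;  python3 -m jog '[[[0.11,-1.1,0,-10.2],[0.11,-1.1,0,-10.2],[0.11,-1.1,0,-10.2],[0.11,-1.1,0,-10.2],[0.11,-1.1,0,-10.2],[0.11,-1.1,0,-10.2],[0.11,-1.1,0,-10.2],[0.11,-1.1,0,-10.1]]]'; python3 -m jog '[[[0,0,0,0],[0,0,0,0],[0,0,-1,0],[0,0,-1,0],[0,0,-1,0],[0,0,-1,0],[0,0,-1,0],[0,0,-1,0]]]'
```

```text
time_s: 7.2
ee_pos: [0.5715, -0.2233, 0.1024]
tool_rot: [1.922, 2.485, 0.0]
force: [-0.2, 0.3, -0.3]
width: 0.051
gripper_force: 0.0
time_s: 8.2
ee_pos: [0.5802, -0.3116, 0.1018]
tool_rot: [3.08, 0.619, 0.0]
force: [-0.1, 0.2, 0.2]
width: 0.0509
gripper_force: 0.0
time_s: 9.2
ee_pos: [0.5802, -0.3112, 0.0406]
tool_rot: [3.078, 0.628, -0.0]
force: [0.7, -1.9, -0.3]
width: 0.0516
gripper_force: 0.0
```

```bash
python3 - <<'E'
from h import *
t=tool(); print(t[0],t[1],t[2]['force'],t[2]['torque'],t[2]['width'])
p,d,ci=snap("wrist"); cv2.imwrite("pics/w2.png",p[:,:,::-1])
E
```

```text
[ 0.58015481 -0.31124268  0.04058076] -66.94262907975597 [ 0.73064086 -1.86493262 -0.33927731] [ 0.00597532 -0.02058065  0.01161563] 0.051649367583614124
```

View pics/w2.png

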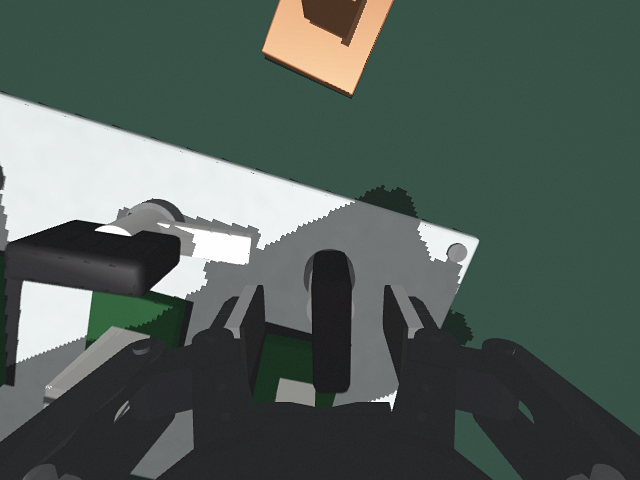

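Knob 1's bar at (332,320) sits squarely between the pads, and knob 2's arm at (205,240) has swung aside. Next I'll close on knob 1 and turn it.

```bash
python3 -m jog '[[[0,0,0,0],[0,0,0,0],[0,0,0,0],[0,0,0,0],[0,0,0,2],[0,0,0,8],[0,0,0,8],[0,0,0,8]]]' -1 40;  python3 -m jog '[[[0,0,0,9],[0,0,0,9],[0,0,0,9],[0,0,0,9],[0,0,0,9],[0,0,0,9],[0,0,0,2],[0,0,0,0]]]'; python3 -m jog '[[[0,0,0,0],[0,0,0,0],[0,0,0,0],[0,0,1.2,0],[0,0,1.2,0],[0,0,1.2,0],[0,0,1.2,0],[0,0,1.2,0]]]' 0.2
```

```text
time_s: 10.25
ee_pos: [0.5813, -0.3136, 0.0423]
tool_rot: [2.851, 1.307, 0.001]
force: [4.2, -9.6, -5.7]
width: 0.0174
gripper_force: 39.1
time_s: 11.25
ee_pos: [0.5816, -0.3138, 0.0423]
tool_rot: [1.909, 2.488, -0.002]
force: [5.8, -8.9, -6.9]
width: 0.0173
gripper_force: 39.2
time_s: 12.25
ee_pos: [0.5803, -0.3113, 0.1024]
tool_rot: [1.911, 2.493, 0.0]
force: [-0.7, 0.8, 0.2]
width: 0.051
gripper_force: 0.0
```

```bash
python3 -m jog '[[[-0.23,2.22,0,-10.3],[-0.23,2.22,0,-10.3],[-0.23,2.22,0,-10.3],[-0.23,2.22,0,-10.3],[-0.23,2.22,0,-10.3],[-0.23,2.22,0,-10.3],[-0.23,2.22,0,-10.3],[-0.23,2.22,0,-10.3]]]'; python3 -m jog '[[[0,0,0,0],[0,0,0,0],[0,0,-1,0],[0,0,-1,0],[0,0,-1,0],[0,0,-1,0],[0,0,-1,0],[0,0,-1,0]]]'
```

```text
time_s: 13.25
ee_pos: [0.5618, -0.1329, 0.1018]
tool_rot: [3.082, 0.608, 0.0]
force: [0.3, 0.6, -0.0]
width: 0.0514
gripper_force: 0.0
time_s: 14.25
ee_pos: [0.5618, -0.1336, 0.0406]
tool_rot: [3.08, 0.617, -0.0]
force: [0.0, -0.6, -1.5]
width: 0.0512
gripper_force: 0.0
```

```bash
python3 -m jog '[[[0,0,0,0],[0,0,0,0],[0,0,0,0],[0,0,0,0],[0,0,0,2],[0,0,0,8],[0,0,0,8],[0,0,0,8]]]' -1 40;  python3 -m jog '[[[0,0,0,9],[0,0,0,9],[0,0,0,9],[0,0,0,9],[0,0,0,9],[0,0,0,9],[0,0,0,2],[0,0,0,0]]]'; python3 -m jog '[[[0,0,0,0],[0,0,0,0],[0,0,0,0],[0,0,2,0],[0,0,2,0],[0,0,2,0],[0,0,2,-5],[0,0,2,-5]]]' 0.2;  python3 -m jog '[[[-0.8,-0.8,2.3,-10.5],[-0.8,-0.8,2.3,-10.5],[-0.8,-0.8,2.3,-10.5],[-0.8,-0.8,2.3,-10.5],[-0.8,-0.8,2.3,-10.5],[-0.8,-0.8,2.3,-10.5],[-0.8,-0.8,2.3,-10.5],[-0.8,-0.8,2.3,-10.5]]]'; python3 m2.py w3
```

```text
time_s: 15.25
ee_pos: [0.5623, -0.1347, 0.0417]
tool_rot: [2.858, 1.299, 0.0]
force: [2.1, -5.6, -3.8]
width: 0.0176
gripper_force: 39.1
time_s: 16.25
ee_pos: [0.5625, -0.1348, 0.0418]
tool_rot: [1.919, 2.484, -0.001]
force: [3.2, -5.4, -4.4]
width: 0.0173
gripper_force: 39.1
time_s: 17.25
ee_pos: [0.5621, -0.1338, 0.1436]
tool_rot: [2.132, 2.306, 0.001]
force: [-0.1, 0.7, 0.5]
width: 0.0511
gripper_force: 0.0
time_s: 18.25
ee_pos: [0.4974, -0.1978, 0.3276]
tool_rot: [3.128, 0.282, 0.002]
force: [-0.1, 0.0, -0.7]
width: 0.0514
gripper_force: 0.0
jig (array([ 506.8, -230.8]), array([209.9, 319.3]), 6.1)
knob [442. 141.] (array([ 579.1, -312.2]), array([12.5, 47.1]), 10.3) 0.074
knob [357. 135.] (array([ 570.4, -223.7]), array([12.4, 44.2]), 10.3) 0.074
knob [277. 129.] (array([ 561.7, -135.5]), array([13.7, 44.7]), 12.7) 0.074
sink [431. 212.] (array([ 499.4, -323.2]), array([41.8, 24.2]), 10.3) 0.061
sink [352. 203.] (array([ 494. , -230.9]), array([41.7, 21. ]), 6.8) 0.064
sink [272. 202.] (array([ 480.5, -139.5]), array([41. , 21.8]), 10.3) 0.063
sink [425.  19.] (array([ 697.5, -265.3]), array([20.6, 30.4]), 89.1) 0.056
base [417. 204.] (array([ 498., -324.]), array([78.3, 45.9]), 9.5)
base [350. 200.] (array([ 493.2, -231.2]), array([79.5, 45.2]), 6.3)
base [276. 201.] (array([ 480.1, -139.3]), array([80.2, 45.3]), 9.1)
```

View pics/w3.png

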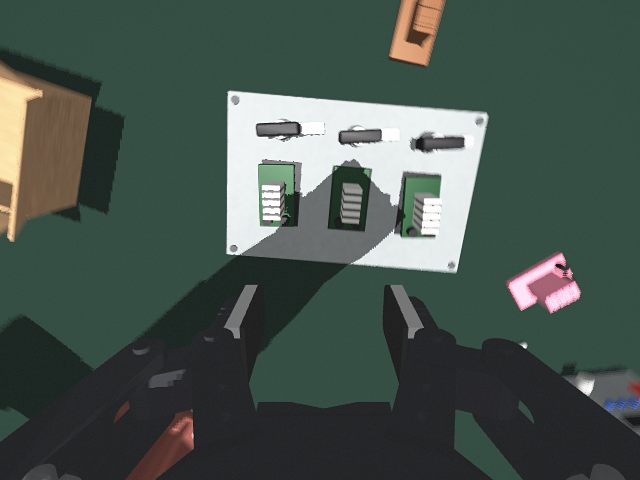

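All three knobs read 94–97°, above the 88.8° needed, and the modules at (352,203), (272,202) and (431,212) haven't been disturbed. Next I'll pick module 3.

```bash
python3 -m jog '[[[-0.21,0.73,-2.8,0],[-0.21,0.73,-2.8,0],[-0.21,0.73,-2.8,0],[-0.21,0.73,-2.8,0],[-0.21,0.73,-2.8,0],[-0.21,0.73,-2.8,0],[-0.21,0.73,-2.8,0],[-0.21,0.73,-2.8,-0.5]]]'; python3 -m jog '[[[0,0,0,0],[0,0,-1.5,0],[0,0,-1.5,0],[0,0,-1.5,0],[0,0,-1.5,0],[0,0,-1.2,0],[0,0,0,0],[0,0,0,0]]]'
```

```text
time_s: 19.3
ee_pos: [0.4812, -0.139, 0.1014]
tool_rot: [3.128, 0.281, 0.002]
force: [-0.3, 0.1, 0.8]
width: 0.0514
gripper_force: 0.0
time_s: 20.3
ee_pos: [0.4812, -0.1394, 0.0297]
tool_rot: [3.129, 0.278, 0.001]
force: [-0.1, 0.0, 0.4]
width: 0.0514
gripper_force: 0.0
```

```bash
python3 -m jog '[[[0,0,0,0],[0,0,0,0],[0,0,0,0],[0,0,0,0],[0,0,0,0],[0,0,1,0],[0,0,2,0],[0,0,2,0]]]' -1 50; python3 -m jog '[[[0,0,4,0],[0,0,4,0],[0,0,4,0],[0,0,2,0],[0,3,0,0],[0,4,0,0],[0,5,0,-2],[0,5,0,-2]]]'; python3 -m jog '[[[0.4,4.5,0,-2],[0.4,4.5,0,-2],[0.4,4.5,0,-2],[0.4,4.5,0,-2],[0.4,4,0,-2],[0.4,3,0,-2],[0.4,2,0,-1],[0.4,0.8,0,-1]]]'
```

```text
time_s: 21.3
ee_pos: [0.4806, -0.1391, 0.0798]
tool_rot: [-3.129, -0.278, 0.001]
force: [0.3, -0.7, -2.7]
width: 0.0192
gripper_force: 49.0
time_s: 22.3
ee_pos: [0.4806, 0.0321, 0.2194]
tool_rot: [-3.137, -0.166, 0.0]
force: [1.2, 0.1, -3.8]
width: 0.0195
gripper_force: 49.5
time_s: 23.3
ee_pos: [0.5183, 0.1827, 0.2194]
tool_rot: [-3.04, -0.066, 0.006]
force: [0.4, -1.4, -2.8]
width: 0.0194
gripper_force: 49.8
```

```bash
python3 - <<'E'
from h import *
t=tool(); print(t[0],t[1],t[2]['joint_positions'],R.from_rotvec(t[2]['tool_rot']).as_matrix().round(3))
E
```

```text
[0.51832572 0.18265175 0.21937661] -87.49879161219599 [ 0.04285876 -0.07475351 -0.10766312  1.53980391  0.10131409  3.14060727] [[ 0.999  0.043 -0.006]
 [ 0.044 -0.994  0.101]
 [-0.002 -0.101 -0.995]]
```

Joint 6 hit its limit. I'll turn the tool half a turn the other way, since the grasp line is symmetric.

```bash
python3 -m jog '[[[0,0,0,9],[0,0,0,10],[0,0,0,10],[0,0,0,10],[0,0,0,10],[0,0,0,10],[0,0,0,10],[0,0,0,10]]]';python3 -m jog '[[[0,0,0,10],[0,0,0,10],[0,0,0,10],[0,0,0,10],[0,0,0,10],[0,0,0,10],[0,0,0,10],[0,0,0,10]]]'; python3 - <<'E'
from h import *
t=tool(); print(t[0],t[1],t[2]['joint_positions'],R.from_rotvec(t[2]['tool_rot']).as_matrix().round(3))
E
```

```text
time_s: 24.3
ee_pos: [0.5183, 0.1825, 0.2194]
tool_rot: [-2.316, -2.007, 0.103]
force: [-0.5, 0.5, -3.0]
width: 0.0192
gripper_force: 49.8
time_s: 25.3
ee_pos: [0.5182, 0.1826, 0.2194]
tool_rot: [-0.493, -3.084, 0.156]
force: [0.5, -0.4, -2.1]
width: 0.0192
gripper_force: 49.8
[0.51821767 0.18259319 0.21939064] 71.82762974287456 [ 0.15177373  0.02266011 -0.0119937   1.58043991 -0.09064843  0.47087156] [[-0.95   0.31  -0.03 ]
 [ 0.312  0.945 -0.096]
 [-0.002 -0.101 -0.995]]
```

```bash
python3 -m jog '[[[0,0,0,10],[0,0,0,10],[0,0,0,10],[0,0,0,10],[0,0,0,10],[0,0,0,10],[0,0,0,10],[0,0,0,10]]]' >/dev/null;python3 -m jog '[[[0,0,0,10],[0,0,0,10],[0,0,0,10],[0,0,0,10],[0,0,0,10],[0,0,0,10],[0,0,0,10],[0,0,0,10]]]'>/dev/null;python3 -m jog '[[[0,0,0,10],[0,0,0,10],[0,0,0,10],[0,0,0,10],[0,0,0,6],[0,-2,0,0],[0,-2,0,0],[0,-2,0,0]]]'; python3 - <<'E'
from h import *
t=tool(); print(t[0],t[1],t[2]['joint_positions'],R.from_rotvec(t[2]['tool_rot']).as_matrix().round(3))
E
```

```text
time_s: 28.3
ee_pos: [0.5139, 0.1741, 0.2194]
tool_rot: [-3.083, -0.079, 0.005]
force: [-0.3, 0.2, -2.9]
width: 0.0197
gripper_force: 50.1
[0.51386877 0.17413661 0.21940169] -87.08559952426211 [ 0.05198367 -0.08476606 -0.11525003  1.54227155  0.05806303 -3.14059044] [[ 0.999  0.051 -0.005]
 [ 0.051 -0.997  0.058]
 [-0.002 -0.058 -0.998]]
```

The tilt is unwinding as predicted, so I'll continue a little.

```bash
python3 -m jog '[[[0,-2,0,0],[0,-2,0,0],[0,-2,0,0],[0,0,0,0],[0,0,0,0],[0,0,0,0],[0,0,0,0],[0,0,0,0]]]'; python3 - <<'E'
from h import *
t=tool(); print(t[0],t[1],t[2]['joint_positions'],R.from_rotvec(t[2]['tool_rot']).as_matrix().round(3))
E
```

```text
time_s: 29.3
ee_pos: [0.5131, 0.1455, 0.2193]
tool_rot: [-3.107, -0.015, 0.004]
force: [0.2, 0.3, -2.3]
width: 0.0195
gripper_force: 50.2
[0.51307773 0.14547804 0.21932834] -89.4586872414099 [ 0.01053109 -0.10694873 -0.13566968  1.54436573  0.03451659 -3.14058893] [[ 1.     0.009 -0.003]
 [ 0.01  -0.999  0.034]
 [-0.002 -0.035 -0.999]]
```

```bash
python3 -m jog '[[[0,-2,0,0],[0,-2,0,0],[0,-2,0,0],[0,-2,0,0],[0,0,0,0],[0,0,0,0],[0,0,0,0],[0,0,0,0]]]'; python3 - <<'E'
from h import *
t=tool(); print(t[0],t[1],t[2]['joint_positions'],R.from_rotvec(t[2]['tool_rot']).as_matrix().round(3))
E
```

```text
time_s: 30.3
ee_pos: [0.5141, 0.1059, 0.2193]
tool_rot: [-3.139, 0.076, 0.004]
force: [-0.6, -0.2, -3.9]
width: 0.0195
gripper_force: 50.1
[0.51413284 0.10591885 0.21933219] -92.78058535281124 [-4.75278227e-02 -1.24563499e-01 -1.51708189e-01  1.54620312e+00
  2.06283145e-03 -3.14059537e+00] [[ 0.999 -0.049 -0.002]
 [-0.049 -0.999  0.002]
 [-0.003 -0.002 -1.   ]]
```

Tilt is back to zero. I'll turn back away from the limit and go to the far slot.

```bash
python3 -m jog '[[[0,0,0,-10.3],[0,1,0,-10.3],[0,1,0,-10.3],[0,1,0,-10.3],[0,1,0,-10.3],[0,1,0,-10.3],[0,1,0,-10.3],[0,1,0,-10.3]]]' >/dev/null; python3 -m jog '[[[0,1.5,0,-10.3],[0,1.5,0,-10.3],[0,1.5,0,-10.3],[0,1.5,0,-10.3],[0,1.5,0,-10.3],[0,1.5,0,-10.3],[0,1.5,0,-10.3],[0,1.5,0,-10.3]]]'; python3 -m jog '[[[0,1.2,0,-10.3],[0,0.1,0,-10.3],[0,0,0,0],[0,0,-4,0],[0,0,-4,0],[0,0,-4,0],[0,0,0,0],[0,0,0,0]]]'; python3 - <<'E'
from h import *
t=tool(); print(t[0],t[1],t[2]['joint_positions'],R.from_rotvec(t[2]['tool_rot']).as_matrix().round(3))
p,d,ci=snap("wrist"); cv2.imwrite("pics/w4.png",p[:,:,::-1]); np.savez("w4.npz",p=p,d=d); print(ci)
E
```

```text
time_s: 32.3
ee_pos: [0.5141, 0.2964, 0.2192]
tool_rot: [-0.33, 3.122, -0.003]
force: [0.4, -0.1, -3.0]
width: 0.0199
gripper_force: 50.1
time_s: 33.3
ee_pos: [0.5149, 0.3089, 0.1012]
tool_rot: [0.221, 3.13, -0.002]
force: [0.1, 0.3, -2.7]
width: 0.0192
gripper_force: 50.0
[0.51492443 0.30890862 0.10118237] 81.9049189033207 [ 0.32429385  0.11839589 -0.12381262  1.32547265 -0.00286259  0.46557285] [[-0.99   0.141  0.004]
 [ 0.141  0.99  -0.002]
 [-0.004 -0.001 -1.   ]]
{'fx': 356.1930188304162, 'fy': 356.1930188304162, 'cx': 323.4360863356928, 'cy': 236.40736578437455, 'position': array([0.4432394 , 0.31917496, 0.24473491]), 'attitude': array([2.19908648, 1.90810098, 0.27600439])}
```

View pics/w4.png

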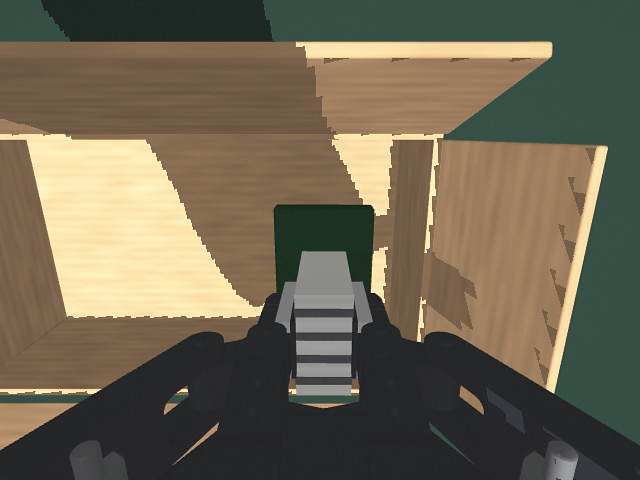

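The carton and held module (base 275–373, 205) look aligned, with clearance to the end wall at (410,240). I'll lower it, shifted 6 mm toward the carton centre, then release and lift.

```bash
python3 -m jog '[[[-0.1,-0.6,-1.5,0],[0,0,-1.5,0],[0,0,-1.5,0],[0,0,-1.5,0],[0,0,-0.9,0],[0,0,-0.5,0],[0,0,0,0],[0,0,0,0]]]'; python3 -m jog '[[[0,0,0,0],[0,0,0,0],[0,0,0,0],[0,0,0,0],[0,0,2,0],[0,0,3,0],[0,0,4,0],[0,0,4,0]]]' -0.15; python3 -m jog '[[[0,-1,3,0],[0,-4,3,2],[0,-6,0,2],[0,-6,0,2],[0,-6,0,2],[0,-6,0,2],[0,-6,0,2],[0,-6,0,2]]]'
```

```text
time_s: 34.35
ee_pos: [0.5134, 0.3029, 0.026]
tool_rot: [0.224, 3.131, -0.003]
force: [-3.1, -1.5, 4.3]
width: 0.0194
gripper_force: 51.2
time_s: 35.35
ee_pos: [0.5133, 0.3028, 0.1582]
tool_rot: [0.224, 3.13, -0.003]
force: [0.3, -0.1, 0.2]
width: 0.0362
gripper_force: 0.0
time_s: 36.35
ee_pos: [0.5131, -0.1093, 0.2172]
tool_rot: [-0.161, 3.133, -0.005]
force: [2.2, -0.1, -0.6]
width: 0.0364
gripper_force: 0.0
```

```bash
python3 -m jog '[[[-0.35,-2,0,0],[-0.35,-2,0,0],[-0.35,-2,0,0],[-0.35,-2,0,0],[-0.35,-2,0,0],[-0.15,-2,0,0],[0,-0.2,0,0],[0,0,0,0]]]' 0.2; python3 m2.py w5; python3 -c "
from h import *
t=tool();print(t[0],t[1])"
```

```text
time_s: 37.35
ee_pos: [0.4942, -0.2292, 0.2152]
tool_rot: [-0.159, 3.135, -0.002]
force: [0.0, 0.2, 0.4]
width: 0.0511
gripper_force: 0.0
jig (array([ 499.2, -231.4]), array([195. , 319.6]), 6.0)
knob [430. 296.] (array([ 550.8, -128. ]), array([ 4.8, 27.4]), 5.8) 0.067
knob [326. 297.] (array([ 560.5, -223.7]), array([ 4.8, 40.4]), 5.8) 0.067
sink [226. 294.] (array([ 573.7, -315.2]), array([ 8.1, 41.6]), 12.9) 0.059
sink [426. 293.] (array([ 553.2, -129.8]), array([ 9.8, 34.2]), 11.5) 0.061
sink [326. 294.] (array([ 562.5, -224.9]), array([10.9, 44.6]), 5.8) 0.057
sink [322. 218.] (array([ 493. , -231.3]), array([42. , 20.4]), 6.2) 0.065
sink [211. 213.] (array([ 498.3, -323.6]), array([41.6, 24. ]), 10.2) 0.064
base [313. 211.] (array([ 493.3, -231.5]), array([80.6, 44.6]), 6.7)
base [225. 195.] (array([ 498.7, -323.8]), array([80.2, 46.3]), 10.2)
[ 0.49421741 -0.228933    0.21527232] 95.81600986452517
```

View pics/w5.png

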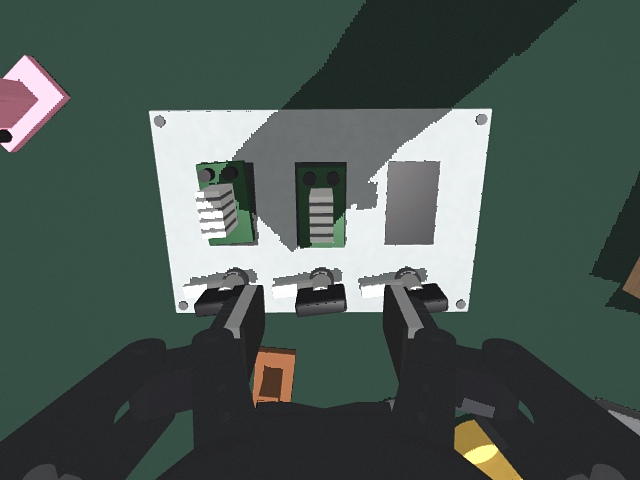

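Module 3's nest at (412,202) is now empty, and module 2 at (321,215) and module 1 at (215,210) are still in place. Next I'll pick module 2.

```bash
python3 -m jog '[[[-0.1,-0.25,-3,0.5],[0,0,-3,0],[0,0,-3,0],[0,0,-3,0],[0,0,-3,0],[0,0,-2,0],[0,0,-1.5,0],[0,0,0,0]]]'; python3 -m jog '[[[0,0,0,0],[0,0,0,0],[0,0,0,0],[0,0,0,0],[0,0,0,0],[0,0,1,0],[0,0,2,0],[0,0,2,0]]]' -1 50; python3 -m jog '[[[0,0,4,0],[0,0,4,0],[0,0,4,0],[0,0,2,0],[0,3,0,0],[0,4,0,0],[0,5,0,-2],[0,5,0,-2]]]'; python3 -m jog '[[[0.15,5,0,-2],[0.15,5,0,-2],[0.15,5,0,-2],[0.1,5,0,-2],[0.1,4,0,-2],[0.1,3,0,-1],[0.1,2,0,0],[0.1,0.8,0,0]]]'
```

```text
time_s: 38.4
ee_pos: [0.4927, -0.2309, 0.0295]
tool_rot: [-0.173, 3.135, -0.001]
force: [0.8, 1.4, 1.0]
width: 0.0514
gripper_force: 0.0
time_s: 39.4
ee_pos: [0.493, -0.2316, 0.0812]
tool_rot: [-0.173, 3.135, -0.002]
force: [0.0, -1.2, -1.6]
width: 0.0193
gripper_force: 49.1
time_s: 40.4
ee_pos: [0.4929, -0.0604, 0.2211]
tool_rot: [-0.06, 3.138, -0.003]
force: [0.9, 0.4, -2.0]
width: 0.0195
gripper_force: 49.4
time_s: 41.4
ee_pos: [0.5026, 0.2369, 0.2206]
tool_rot: [0.236, 3.13, -0.004]
force: [0.1, -1.2, -2.8]
width: 0.0197
gripper_force: 49.3
```

```bash
python3 -m jog '[[[0,0,-3,0],[0,0,-3,0],[0,0,-3,0],[0,0,-3,0],[0,0,-3,0],[0,0,-2.5,0],[0,0,-1.5,0],[0,0,-0.4,0]]]'; python3 -m jog '[[[0,0,0,0],[0,0,0,0],[0,0,0,0],[0,0,0,0],[0,0,2,0],[0,0,3,0],[0,0,4,0],[0,0,4,0]]]' -0.15; python3 -m jog '[[[0,-1,3,0],[0,-4,3,2],[0,-6,0,2],[0,-6,0,2],[0,-6,0,2],[0,-6,0,2],[0,-6,0,2],[0,-6,0,2]]]'; python3 -m jog '[[[0,-4,0,2],[0,-4,0,2],[0,-3,0,0.5],[0,-2,0,0],[0,-1,0,0],[0,-0.2,0,0],[0,0,0,0],[0,0,0,0]]]' 0.2; python3 m2.py w6; python3 -c "
from h import *
t=tool();print(t[0],t[1])"
```

```text
time_s: 42.4
ee_pos: [0.5023, 0.2355, 0.0274]
tool_rot: [0.239, 3.131, -0.005]
force: [-17.8, -6.4, 33.1]
width: 0.0194
gripper_force: 54.5
time_s: 43.4
ee_pos: [0.5027, 0.2363, 0.1592]
tool_rot: [0.238, 3.129, -0.003]
force: [-0.2, 0.1, -0.7]
width: 0.0364
gripper_force: 0.0
time_s: 44.4
ee_pos: [0.5025, -0.1758, 0.2182]
tool_rot: [-0.147, 3.134, -0.005]
force: [1.5, 0.2, 0.3]
width: 0.0364
gripper_force: 0.0
time_s: 45.4
ee_pos: [0.5028, -0.315, 0.2165]
tool_rot: [-0.269, 3.127, -0.003]
force: [-0.5, 0.7, 0.2]
width: 0.0513
gripper_force: 0.0
jig (array([ 498.5, -231.4]), array([193.4, 319.9]), 6.1)
knob [313. 296.] (array([ 571.5, -314.6]), array([ 3.9, 43.3]), 9.9) 0.067
sink [314. 294.] (array([ 574. , -314.7]), array([ 9.5, 45.1]), 13.2) 0.06
sink [309. 205.] (array([ 498.3, -325.2]), array([41.7, 19.7]), 9.9) 0.062
base [307. 212.] (array([ 498.8, -324.7]), array([80. , 44.8]), 9.9)
[ 0.50285053 -0.31511754  0.21649016] 99.84782072564433
```

Module 1 was measured again and is undisturbed at (498.5,-325) mm, yaw 9.9°. Next I'll pick it.

```bash
python3 -m jog '[[[-0.45,-1,-3,0],[0,0,-3,0],[0,0,-3,0],[0,0,-3,0],[0,0,-3,0],[0,0,-2,0],[0,0,-1.6,0],[0,0,0,0]]]'; python3 -m jog '[[[0,0,0,0],[0,0,0,0],[0,0,0,0],[0,0,0,0],[0,0,0,0],[0,0,1,0],[0,0,2,0],[0,0,2,0]]]' -1 50; python3 -m jog '[[[0,0,4,0],[0,0,4,0],[0,0,4,0],[0,0,2,0],[0,3,0,-1],[0,5,0,-2],[0,5,0,-2],[0,5,0,-2]]]'; python3 -m jog '[[[-0.1,5,0,-2],[-0.1,5,0,-2],[-0.1,5,0,-2],[-0.1,5,0,-2],[-0.1,4.5,0,-2],[-0.1,4,0,-1],[0,2,0,0],[0,0.8,0,0]]]'; python3 - <<'E'
from h import *
t=tool(); print(t[0],t[1])
p,d,ci=snap("wrist"); cv2.imwrite("pics/w7.png",p[:,:,::-1]); np.savez("w7.npz",p=p,d=d,pos=ci['position'],att=ci['attitude'])
E
```

```text
time_s: 46.45
ee_pos: [0.4978, -0.3252, 0.0294]
tool_rot: [-0.268, 3.128, -0.001]
force: [0.3, -0.3, -0.2]
width: 0.0515
gripper_force: 0.0
time_s: 47.45
ee_pos: [0.4982, -0.3259, 0.0821]
tool_rot: [-0.268, 3.127, -0.003]
force: [-0.0, -0.2, -1.7]
width: 0.0189
gripper_force: 48.9
time_s: 48.45
ee_pos: [0.4981, -0.1444, 0.2219]
tool_rot: [-0.074, 3.137, -0.004]
force: [-0.7, -0.5, -1.5]
width: 0.0193
gripper_force: 49.4
time_s: 49.45
ee_pos: [0.4921, 0.1682, 0.2216]
tool_rot: [0.222, 3.13, -0.003]
force: [-0.7, -0.6, -2.4]
width: 0.0195
gripper_force: 49.4
[0.49212628 0.16821898 0.22159116] 81.89182500839136
```

View pics/w7.png

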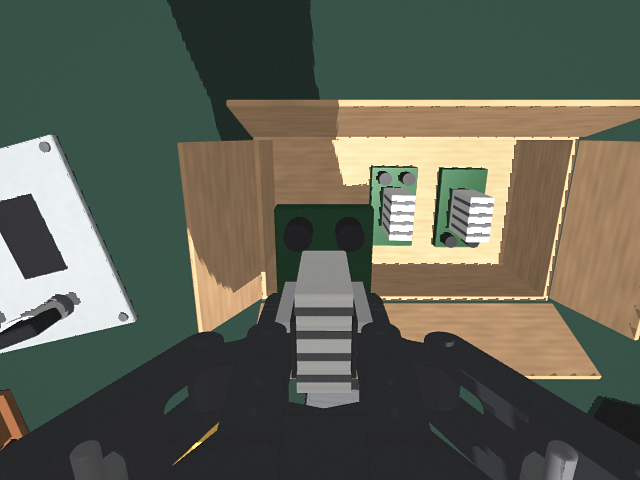

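Modules 3 (465,215) and 2 (395,210) stand flat in the carton. Next I'll lower module 1 into the remaining slot.

```bash
python3 -m jog '[[[0,0,-3,0],[0,0,-3,0],[0,0,-3,0],[0,0,-3,0],[0,0,-3,0],[0,0,-2.5,0],[0,0,-1.3,0],[0,0,-0.4,0]]]'; python3 -m jog '[[[0,0,0,0],[0,0,0,0],[0,0,-0.05,0],[0,0,0,0],[0,0,2,0],[0,0,3,0],[0,0,4,0],[0,0,4,0]]]' -0.15; python3 -m jog '[[[0,0,4,0],[0,0,4,0],[0,0,4,0],[0,0,4,0],[0,0,3,0],[0,0,0,0],[0,0,0,0],[0,0,0,0]]]'; python3 - <<'E'
from h import *
t=tool(); print(t[0],t[1])
p,d,ci=snap("wrist"); cv2.imwrite("pics/w8.png",p[:,:,::-1]); np.savez("w8.npz",p=p,d=d)
w=cloud(ci,d); z=w[...,2]; H=hsv(p)
g=((H[...,0]>50)&(H[...,0]<80)&(H[...,1]>60)&(w[...,1]>.09)&(w[...,1]<.38)&(abs(w[...,0]-.5)<.1)&(z>.004)&(z<.03)).astype(np.uint8)
g=cv2.morphologyEx(g,cv2.MORPH_CLOSE,np.ones((5,5)))
for c in cv2.findContours(g,0,2)[0]:
    if cv2.contourArea(c)>100: print("base",c[:,0].mean(0).round(),rect(plane(ci,c[:,0],.014)),np.nanmedian(z[c[:,0,1],c[:,0,0]]))
# flap edges / rim
ax=np.array([.9895,-.1444]); ay=np.array([.1444,.9895]); q=w[...,:2]-[.5023,.2356]
X=q@ax; Y=q@ay
card=(H[...,0]<25)&(H[...,1]>50)&(z>.06)
for nm,m in (("end1",card&(Y>.122)&(abs(X)<.05)),("end2",card&(Y<-.122)&(abs(X)<.05)),("long1",card&(X>.066)&(abs(Y)<.1)),("long2",card&(X<-.066)&(abs(Y)<.1))):
    S=(np.abs(Y)-.125 if nm[0]=='e' else np.abs(X)-.07)[m]; Z=z[m]-(.082 if nm[0]=='e' else .086)
    if m.sum()>20: print(nm,m.sum(),"ang",np.pi/2+np.median(np.arctan2(S,Z)[Z>.03]),"top",Z.max(),"out",S.max(),"base out",np.median(S[abs(Z)<.01]))
E
```

```text
time_s: 50.5
ee_pos: [0.4921, 0.1667, 0.0282]
tool_rot: [0.226, 3.132, -0.004]
force: [-0.9, -0.5, -2.1]
width: 0.0193
gripper_force: 49.5
time_s: 51.5
ee_pos: [0.4917, 0.1668, 0.1587]
tool_rot: [0.225, 3.132, -0.005]
force: [0.3, 1.0, 1.2]
width: 0.0363
gripper_force: 0.0
time_s: 52.5
ee_pos: [0.4917, 0.1671, 0.3465]
tool_rot: [0.225, 3.133, -0.004]
force: [-0.2, 0.1, -1.0]
width: 0.0363
gripper_force: 0.0
[0.49174499 0.16711568 0.34647405] 81.79648289763571
base [423. 194.] (array([513. , 302.3]), array([46.2, 78.1]), 81.7) 0.014794251635989186
base [377. 190.] (array([502. , 235.4]), array([45.1, 78.2]), 81.3) 0.014693229691262855
base [324. 189.] (array([492.1, 167. ]), array([43.8, 78.2]), 82.2) 0.014716513692146133
end1 6080 ang 1.8586905532756817 top 0.07101695913011132 out 0.02501484148339539 base out 0.001024288408967941
end2 3961 ang 1.9719712254463873 top 0.06502255050921991 out 0.031673218487071636 base out -0.0014958910419937133
long1 7810 ang 1.873748822152586 top 0.0688080289278156 out 0.0261106261444609 base out -0.001001886730942439
long2 5181 ang 1.7992397090669578 top 0.07079837968633171 out 0.020350900451511986 base out -0.0011959139246029288
```

View pics/w8.png

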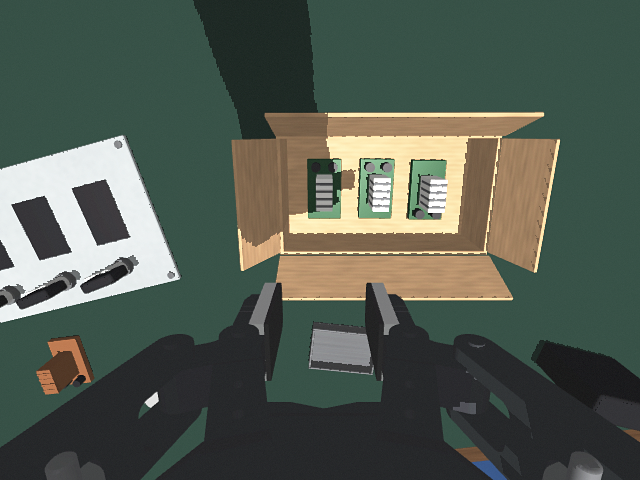

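All three modules stand flat in the carton at base tops of about 14.7 mm. The flap angles measure 1.86 and 1.97 (ends) and 1.87 and 1.80 (long), and the carton pose is confirmed to about 1.5 mm. I'll start with end flap 2 using shut fingers.

```bash
python3 -m jog '[[[-0.3,-2,0,0],[-0.3,-2,0,0],[-0.3,-2,0,0],[-0.3,-2,0,0],[-0.3,-2,0,0],[-0.2,-2,-2,0],[0,0,-4,0],[0,0,-4,0]]]' -1 40; python3 -m jog '[[[0,0,-4,0],[0,0,-4,0],[0,0,-3,0],[0,0,-1.4,0],[0,0,0,0],[0,0,0,0],[0,0,0,0],[0,0,0,0]]]'; python3 -m jog '[[[0.17,1.18,0,0],[0.17,1.18,0,0],[0.17,1.18,0,0],[0.17,1.18,0,0],[0.17,1.18,0,0],[0.17,1.18,0,0],[0.17,1.18,0,0],[0.17,1.18,0,0]]]'; python3 -m jog '[[[0.07,0.5,-0.6,0],[0.07,0.5,-0.6,0],[0,0,-0.6,0],[0,0,-0.6,0],[0,0,-0.6,0],[0,0,-0.6,0],[0,0,0,0],[0,0,0,0]]]'
```

```text
time_s: 53.55
ee_pos: [0.4749, 0.0469, 0.2461]
tool_rot: [0.225, 3.131, -0.003]
force: [0.9, 1.1, 0.1]
width: 0.0003
gripper_force: 0.0
time_s: 54.55
ee_pos: [0.4756, 0.0471, 0.1246]
tool_rot: [0.224, 3.13, -0.004]
force: [0.1, 0.1, -0.7]
width: 0.0003
gripper_force: 0.0
time_s: 55.55
ee_pos: [0.4889, 0.1424, 0.1238]
tool_rot: [0.225, 3.131, -0.003]
force: [0.6, -1.3, -0.4]
width: 0.0002
gripper_force: 0.3
time_s: 56.55
ee_pos: [0.4902, 0.1516, 0.0879]
tool_rot: [0.225, 3.131, -0.003]
force: [-0.6, -0.0, -0.2]
width: -0.0001
gripper_force: 0.0
```

```bash
python3 -m jog '[[[0,0,-0.3,0],[0,0,0,0],[0,0,4,0],[0,0,4,0],[0,0,4,0],[0,0,2,0],[0.5,3.5,0,0],[0.5,3.5,0,0]]]'; python3 -m jog '[[[0.6,4,0,0],[0.6,4,0,0],[0.6,4,0,0],[0.6,4,0,0],[0.5,3.5,0,0],[0,0.7,0,0],[0,0,-3,0],[0,0,-3,0]]]';  python3 -m jog '[[[0,0,-3,0],[0,0,-1.2,0],[0,0,0,0],[-0.17,-1.18,0,0],[-0.17,-1.18,0,0],[-0.17,-1.18,0,0],[-0.17,-1.18,0,0],[-0.17,-1.18,0,0]]]'; python3 -m jog '[[[-0.17,-1.18,0,0],[-0.17,-1.18,0,0],[-0.17,-1.18,0,0],[-0.07,-0.5,-0.6,0],[-0.07,-0.5,-0.6,0],[0,0,-0.6,0],[0,0,-0.6,0],[0,0,-0.6,0]]]'
```

```text
time_s: 57.55
ee_pos: [0.5006, 0.2223, 0.2254]
tool_rot: [0.226, 3.13, -0.003]
force: [0.6, 0.5, 0.2]
width: -0.0001
gripper_force: 0.0
time_s: 58.55
ee_pos: [0.5294, 0.4232, 0.1644]
tool_rot: [0.225, 3.13, -0.003]
force: [-0.3, 0.2, 0.4]
width: -0.0004
gripper_force: 0.0
time_s: 59.55
ee_pos: [0.5206, 0.3637, 0.1229]
tool_rot: [0.225, 3.131, -0.003]
force: [0.1, 1.2, -0.5]
width: 0.0003
gripper_force: 0.3
time_s: 60.55
ee_pos: [0.5141, 0.3194, 0.0923]
tool_rot: [0.224, 3.131, -0.004]
force: [1.3, 0.7, -0.3]
width: -0.0002
gripper_force: 0.2
```

```bash
python3 -m jog '[[[0,0,-0.5,0],[0,0,-0.2,0],[0,0,0,0],[0,0,4,0],[0,0,4,0],[0,0,4,0],[0,0,4,0],[0,0,4,0]]]'; python3 -m jog '[[[0,-2.5,1,0],[0,-2.5,1,0],[0,-2.5,1,0],[0,-2,0,0],[0,0,0,0],[0,0,0,0],[0,0,0,0],[0,0,0,0]]]'; cat > fl.py <<'E'
from h import *
import sys
t=tool(); print(t[0],t[1])
p,d,ci=snap("wrist"); cv2.imwrite("pics/%s.png"%sys.argv[1],p[:,:,::-1])
w=cloud(ci,d); z=w[...,2]; H=hsv(p)
ax=np.array([.9895,-.1444]); ay=np.array([.1444,.9895]); q=w[...,:2]-[.5023,.2356]
X=q@ax; Y=q@ay; card=(H[...,0]<25)&(H[...,1]>50)
for nm,S,lat in (("end1",.125-Y,X),("end2",.125+Y,X),("long1",.07-X,Y),("long2",.07+X,Y)):
    h=.082 if nm[0]=='e' else .086
    m=card&(S>.015)&(S<.06)&(abs(lat)<(.045 if nm[0]=='e' else .1))&(z>.03)&(z<.15)
    if m.sum()>50: print(nm,m.sum(),"z med",np.median(z[m]).round(4),"ang from top face",np.median((z[m]-h-.002)/S[m]).round(3))
    m=card&(S<-.004)&(abs(lat)<.05)&(z>h+.03)
    if m.sum()>20: print(nm,"open ang",(np.pi/2+np.median(np.arctan2(-S[m],z[m]-h))).round(2))
E
python3 fl.py w9
```

```text
time_s: 61.55
ee_pos: [0.5141, 0.3192, 0.2875]
tool_rot: [0.224, 3.131, -0.003]
force: [-0.1, -0.9, 0.2]
width: 0.0
gripper_force: 0.0
time_s: 62.55
ee_pos: [0.514, 0.2247, 0.3156]
tool_rot: [0.223, 3.132, -0.003]
force: [-1.2, 0.4, 0.5]
width: -0.0002
gripper_force: 0.0
[0.51403764 0.22470457 0.31559762] 81.84232632893708
end1 3600 z med 0.0863 ang from top face 0.061
end2 3603 z med 0.0856 ang from top face 0.042
long1 3313 z med 0.0861 ang from top face -0.05
long1 open ang 1.87
long2 3857 z med 0.0861 ang from top face -0.052
long2 open ang 1.8
```

View pics/w9.png

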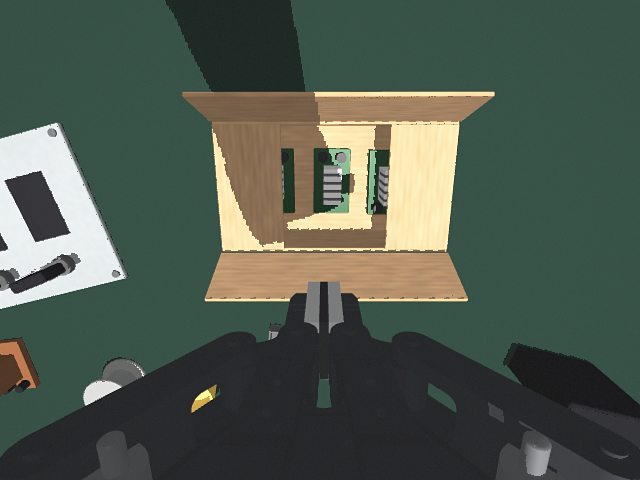

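The end flaps at (250,185) and (425,185) are folded flat (about 0.04–0.06 rad), and both long flaps are still open (1.87 and 1.80). Long flap 1, on the far side, is next.

```bash
python3 -m jog '[[[2,-0.1,0,0],[2.5,-0.1,0,0],[2.5,-0.1,0,0],[2.5,-0.1,0,0],[1.7,-0.3,0,0],[0,0,-2,0],[0,0,-4,0],[0,0,-4,0]]]'; python3 -m jog '[[[0,0,-4,0],[0,0,-3,0],[0,0,-2,0],[0,0,0,0],[-1.1,0.16,0,0],[-1.1,0.16,0,0],[-1.1,0.16,0,0],[-1.1,0.16,0,0]]]'; python3 -m jog '[[[-1.1,0.16,0,0],[-1.1,0.16,0,0],[-1.1,0.16,0,0],[-1.1,0.16,0,0],[-0.5,0.1,-0.7,0],[-0.5,0.1,-0.7,0],[0,0,-0.7,0],[0,0,-0.7,0]]]'; python3 -m jog '[[[0,0,-0.6,0],[0,0,-0.3,0],[0,0,0,0],[0,0,0,0],[0,0,0,0],[0,0,0,0],[0,0,0,0],[0,0,0,0]]]'
```

```text
time_s: 63.6
ee_pos: [0.6263, 0.2175, 0.2147]
tool_rot: [0.224, 3.131, -0.003]
force: [0.1, -0.2, -0.5]
width: 0.0
gripper_force: 0.0
time_s: 64.6
ee_pos: [0.5816, 0.2239, 0.1265]
tool_rot: [0.224, 3.13, -0.003]
force: [0.6, 0.1, 0.9]
width: -0.0004
gripper_force: 0.4
time_s: 65.6
ee_pos: [0.5281, 0.2319, 0.0971]
tool_rot: [0.225, 3.132, -0.004]
force: [-0.2, -0.8, 1.3]
width: 0.0004
gripper_force: 0.2
time_s: 66.6
ee_pos: [0.5282, 0.232, 0.0888]
tool_rot: [0.224, 3.131, -0.003]
force: [-0.1, -0.7, 0.5]
width: -0.0
gripper_force: 0.0
```

```bash
python3 -m jog '[[[0,0,4,0],[0,0,4,0],[0,0,4,0],[0,0,1,0],[-3,0.4,0,0],[-4,0.6,0,0],[-4,0.6,0,0],[-4,0.6,0,0]]]'; python3 -m jog '[[[0,0,0,0],[0,0,-3,0],[0,0,-3,0],[0,0,-3,0],[0,0,-0.4,0],[0,0,0,0],[1.1,-0.16,0,0],[1.1,-0.16,0,0]]]'; python3 -m jog '[[[1.1,-0.16,0,0],[1.1,-0.16,0,0],[1.1,-0.16,0,0],[1.1,-0.16,0,0],[1.1,-0.16,0,0],[1.1,-0.16,0,0],[0.5,-0.1,-0.7,0],[0.5,-0.1,-0.7,0]]]'; python3 -m jog '[[[0,0,-0.7,0],[0,0,-0.7,0],[0,0,-0.6,0],[0,0,-0.3,0],[0,0,0,0],[0,0,0,0],[0,0,0,0],[0,0,0,0]]]'
```

```text
time_s: 67.6
ee_pos: [0.3766, 0.254, 0.2177]
tool_rot: [0.225, 3.132, -0.004]
force: [0.1, 0.2, 0.3]
width: 0.0003
gripper_force: 0.0
time_s: 68.6
ee_pos: [0.4018, 0.2509, 0.1259]
tool_rot: [0.224, 3.129, -0.002]
force: [0.8, 0.2, -0.3]
width: -0.0001
gripper_force: 0.0
time_s: 69.6
ee_pos: [0.4764, 0.2392, 0.1102]
tool_rot: [0.224, 3.131, -0.003]
force: [-1.3, 0.4, 0.3]
width: 0.0
gripper_force: 0.2
time_s: 70.6
ee_pos: [0.4761, 0.2393, 0.088]
tool_rot: [0.224, 3.131, -0.003]
force: [-3.3, 0.7, 5.2]
width: -0.0001
gripper_force: 2.7
```

Both long flaps are down, so I'll lift and check.

```bash
python3 -m jog '[[[0,0,3,0],[0,0,4,0],[0,0,4,0],[0,0,4,0],[0,0,4,0],[0,0,4,0],[0,0,0,0],[0,0,0,0]]]'; python3 fl.py w10
```

```text
time_s: 71.6
ee_pos: [0.4763, 0.2392, 0.3169]
tool_rot: [0.225, 3.132, -0.004]
force: [0.2, 0.7, -0.0]
width: 0.0002
gripper_force: 0.0
[0.47628147 0.23919105 0.31693109] 81.79901208532749
end1 3336 z med 0.0893 ang from top face 0.142
end2 3294 z med 0.0892 ang from top face 0.138
long1 6945 z med 0.0893 ang from top face 0.034
long2 7968 z med 0.0893 ang from top face 0.034
```

View pics/w10.png

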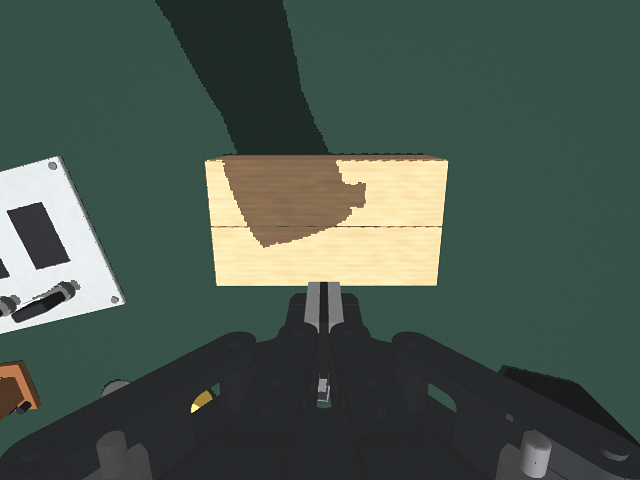

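The closed carton at (325,220) has both long flaps level at z ≈ 0.089 with the seam at row 227. The robot is clear of everything, so I'll hand in.

```bash
python3 -c "
from cell import order
print(order.job_done())"
```

```text
the job is handed in; nothing more can be done
None
```

I handed the job in at about 72 s, and hand-in gave no verdict: all three knobs are turned to their stops (94–97° measured, 89° needed), all three modules stand flat in the carton, and the carton is folded shut, end flaps first.

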